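# Feel which turning blank is the wet, heavy one and offer it up to the lathe

### The job

Two squared blanks lie in the wooden tray and one of them, still full of sap, is clearly heavier: lift each in turn to feel its weight and leave the lighter one lying on the black rubber mat. Then hold the heavier one up level on the lathe's centre line, its end pressed gently against the drive centre at the headstock so that the spring point is pushed well in, clear of the tailstock. Finish while still holding it there, for the tailstock to be wound up later; leave everything else on the bench where it is.

Things in the scene. Friction and masses are not known exactly. Their poses are not given: they have to be found in the camera images.
- blank_a_mid (a point): one of two alike squared wooden turning blanks lying in the tray, toward the tray's -y side; 150 mm long, 52 x 52 mm in section, plain pale wood, each end pencilled with crossed diagonals. The point is the blank's centre (26 mm above its underside); its x axis runs along the length. The two look the same and weigh between 0.2 and 0.5 kg; one is about 0.2 kg heavier than the other, either one from start to start
- blank_b_mid (a point): one of two alike squared wooden turning blanks lying in the tray, toward the tray's +y side; 150 mm long, 52 x 52 mm in section, plain pale wood, each end pencilled with crossed diagonals. The point is the blank's centre (26 mm above its underside); its x axis runs along the length. The two look the same and weigh between 0.2 and 0.5 kg; one is about 0.2 kg heavier than the other, either one from start to start
- tray: low open wooden stock tray fixed to the bench, 195 mm (x) by 275 mm (y), rim 30 mm high, walls and floor 6 mm; origin at the centre of its underside. It stands either to the right or to the left of the robot's middle, the mat on the other side. The two blanks lie in it side by side along its x axis, about 125 mm apart
- mat: black rubber bench mat fixed to the bench, 195 mm (x) by 270 mm (y), 4 mm thick, empty at the start; origin at the centre of its underside. There is room for two blanks side by side along its x axis, 62 mm either side of its middle in y
- lathe: wood lathe fixed to the bench, origin on the bench under the spindle axis, which runs level along its y, 200 mm up. At +y the headstock (130 mm wide in x, 272 mm high) begins 155 mm out and ends at 395. Bed top 95 mm high; between the centres nothing else rises above 117 mm within 50 mm of the axis; beyond it, at x +125 mm, stands an empty tool-rest holder 145 mm high
- tailstock: the lathe's tailstock, fixed; origin on the bench under the tip of its live centre, which lies on the spindle axis at 200 mm height and points to the lathe's +y. The gap between this tip and the crown of the drive centre is 220 to 265 mm. Its body (233 mm high, with a lock lever up to 260 mm) begins 102 mm behind the tip, its handwheel (250 mm high) 240 mm behind the tip
- drive_face (a point): centre of the toothed crown (20 mm across) of the drive centre, on the spindle axis; the axes are the lathe's: y runs along the spindle axis into the headstock, so the blank lies on the -y side of this point. A blank pushed fully home has its centre 75 mm from here
- drive_point (a joint): the spring-loaded point in the middle of the drive centre: 0 when it stands out (its tip 10 mm in front of the crown), up to 0.0095 m when pushed in to the crown; 1.4 N to start, about 5.6 N fully in
There are look-alikes about, which are no part of the job. Leave any blue look-alike of the part that bears blank_a_mid alone.

How it is judged (in metres and radians):
On the way, in this order (a step that is already met when the one before it is completed fails the run):
1. one of the blanks has been lifted by the gripper (((height (world z) of blank_a_mid above 0.08 m and contact force between the fingers and blank_a above 2 N) or (height (world z) of blank_b_mid above 0.08 m and contact force between the fingers and blank_b above 2 N))), for 0.2 s.
2. one blank lies released on the mat while the other is lifted by the gripper ((((height (world z) of blank_a_mid above 0.08 m and contact force between the fingers and blank_a above 2 N) and x of blank_b_mid in the frame of mat between -0.09 and 0.09 m and y of blank_b_mid in the frame of mat between -0.125 and 0.125 m and contact force between blank_b and mat above 1 N and contact force between each of the arm, the fingers and blank_b below 0.1 N and linear speed of blank_b below 0.02 m/s) or ((height (world z) of blank_b_mid above 0.08 m and contact force between the fingers and blank_b above 2 N) and x of blank_a_mid in the frame of mat between -0.09 and 0.09 m and y of blank_a_mid in the frame of mat between -0.125 and 0.125 m and contact force between blank_a and mat above 1 N and contact force between each of the arm, the fingers and blank_a below 0.1 N and linear speed of blank_a below 0.02 m/s))), for 0.2 s.
At the end, for the whole second after the job is handed in: Heavier blank held still by the fingers: centre within 10 mm of the spindle axis, length within 0.12 rad of it, spring point pushed in over 4 mm, tailstock not touched. Lighter blank at rest on the mat, its centre over the mat, not touched by the robot (((contact force between the fingers and blank_a above 2 N and value of joint drive_point above 0.004 m and contact force between blank_a and lathe above 0.5 N and x of blank_a_mid in the frame of drive_face between -0.01 and 0.01 m and z of blank_a_mid in the frame of drive_face between -0.01 and 0.01 m and angle between the x axis of blank_a_mid and the y axis of drive_face, either way round below 0.12 rad and contact force between blank_a and tailstock below 0.2 N and linear speed of each of blank_a, blank_b below 0.02 m/s and x of blank_b_mid in the frame of mat between -0.09 and 0.09 m and y of blank_b_mid in the frame of mat between -0.125 and 0.125 m and contact force between blank_b and mat between 1 and 3.2 N and contact force between each of the arm, the fingers and blank_b below 0.1 N) or (contact force between the fingers and blank_b above 2 N and value of joint drive_point above 0.004 m and contact force between blank_b and lathe above 0.5 N and x of blank_b_mid in the frame of drive_face between -0.01 and 0.01 m and z of blank_b_mid in the frame of drive_face between -0.01 and 0.01 m and angle between the x axis of blank_b_mid and the y axis of drive_face, either way round below 0.12 rad and contact force between blank_b and tailstock below 0.2 N and linear speed of each of blank_b, blank_a below 0.02 m/s and x of blank_a_mid in the frame of mat between -0.09 and 0.09 m and y of blank_a_mid in the frame of mat between -0.125 and 0.125 m and contact force between blank_a and mat between 1 and 3.2 N and contact force between each of the arm, the fingers and blank_a below 0.1 N))); the arm keeps its last pose, push and grip.
It fails at once if something else on the bench was displaced by more than 30 mm (distance of any of brush, chuck_key, tool_rest, bowl, gouge, glue, sanding_block, spindle from where it was at the start of the episode above 0.03 m).
It fails at once if the lathe or tailstock was pushed hard (over 40 N) (contact force between any of the arm, the fingers, blank_a, blank_b and lathe above 40 N or contact force between any of the arm, the fingers, blank_a, blank_b and tailstock above 40 N).
It also fails if it takes over 72 s, if anything falls off the work surface, if the arm or the gripper's body presses on something with over 40 N, if the wrist force passes 120 N, or if a joint passes its speed limit or range.

### The arm

A 7-joint arm with a two-finger parallel gripper is mounted at the origin on the work surface. World frame = base frame: x ahead of the robot, y to its left, z up, the work surface at z = 0. Lengths are in m, angles in degrees, forces in N, time in s.
With the tool pointing down it reaches from about 0.425 to 0.95 m from the base axis. Payload 4.7 kg.
Tool frame: the origin (TCP) lies on the centre line of the jaws, within the pads' length; the fingertips stand 17 mm ahead of it and the grasp point (between the pads) lies 2 mm behind it; z points along the fingers, x is the direction in which the jaws open and shut, and the axes are right-handed (so a half turn about z gives the same grasp; the last joint's range is limited). The gripper opens to 85 mm and grips with 20 to 120 N. Pads are 22 mm wide; open, the fingers measure 114 mm over their backs; the gripper's body (76 mm by 85 mm) begins 54 mm behind the grasp point. The pads swing forward as they close: fully open they stand 13 mm farther back than shut.
Start: joints at [73.574, 26.849, -2.785, 87.806, 1.381, 65.374, -4.715], TCP at [0.172, -0.653, 0.248] pointing down, gripper open.
Joint ranges: [-148.3, 148.3], [-19.14, 114.17], [-79.39, 73.82], [5.75, 140.21], [-59.74, 239.74], [12.07, 113.84], [-152.46, 152.46]. Speed limits (degrees/s): [147.25, 147.25, 180, 180, 180, 180, 180].

### API

Orientations are given as [roll, pitch, yaw] about the fixed x, y, z axes, in that order (R = Rz(yaw) Ry(pitch) Rx(roll)).
In Python, from bench import monitor, read_camera, camera_model, arm gives the robot as it stands.
- The arm moves only by the tool carry_out, never from a script. Its argument "increments" is a list of rows, each an object with "travel": the shift along the tool's x, y, z in units of 0.8 m (1.0 is 0.8 m), a list of three; "twist": the turn, a rotation vector about the tool's x, y, z in units of 360 degrees (1.0 is 360 degrees), a list of three; "gripper": the gripper command: -1 is shut, 1 is fully open, values between are in proportion. A call has 1 to 20 rows; each row shifts and turns the pose as measured when the row begins, along the tool's axes as they then stand; what a row does not reach is not made up. A row lasts 1/10 s, in which the tool goes at most 50 mm and 8.59 degrees, less where a joint would pass 70% of its speed; a pose out of reach is approached as far as the arm can. A call with a number of a shift or a turn outside -1 to 1 is refused whole. A call with a gripper value outside its range is refused whole. The fingers move at their own pace and stop on an object; "grip_force" is the grip in N (left out, the last holds). Time passes only in rows, so rows that do not move let the fingers close. It gives the time, the measured TCP pose, the force and the opening at its end, in the units of the state.
- monitor.sense(): the state, without advancing time (a new reading comes with each control period).
- read_camera(name): name is "scene" or "top"; returns the picture (480x640x3 uint8, red, green, blue); there is no depth.
- camera_model(name): a dict with "fx", "fy", "cx", "cy" (pixels), "k1" (the pictures are not rectified: a ray, as slopes to the right and down, at radius r is drawn at 1 + k1 r^2 times it, then the intrinsics apply), "world_from_camera" (4x4, takes a point from camera to world coordinates). Camera axes: x right, y up, looking along -z (the intrinsics and any distortion apply to the point x, -y, -z); pixel columns grow to the right and rows downward; lengths in m; the calibration is good to about 2 mm. A picture is of the moment at which its call begins. camera_model takes no time and is no camera call.
- arm.job_done(): hands the job in, once; it reports no verdict.
The state is a dict: "clock": time; "joints": joint angles; "qvel": joint speeds; "tau": joint torques, N m; "position": TCP position; "eef_rot": TCP orientation; "ft_force": force on the tool from outside, world axes, zero at the start; "moment": the same for the moment, N m; "finger_gap": finger opening in m.
Only numpy, scipy, OpenCV 4.12 (cv2) and the standard library are available. Lean on these libraries where they do the work, as an engineer would, in place of code of your own. Each camera call takes 0.05 s, during which the arm holds its last target.

## Working session

There is one attempt and no reset: what is moved stays moved. The work goes in short steps, Python scripts to look and compute and a tool call to move; the robot and the scene stay as the last step left them, time stands still between calls to the robot, and variables do not carry over. Pictures are saved under pics/ and viewed, and the job is handed in when it is done.

Besides the shell and the picture viewer there is one more tool, called as name(argument=value, ...), one argument or row to a line, values as JSON. carry_out: Moves the arm, as the interface text tells. Shifts and turns lie within -1 to 1; 1 stands for 0.8 m of shift or 360 degrees of turn. Its arguments: {"type":"object","properties":{"increments":{"type":"array","items":{"type":"object","properties":{"travel":{"type":"array","items":{"type":"number"}},"twist":{"type":"array","items":{"type":"number"}},"gripper":{"type":"number"}}}},"grip_force":{"type":"number"}},"required":["increments"]}

```bash
ls; mkdir -p pics; python3 - <<'E'
from bench import monitor, read_camera, camera_model, arm
import cv2,json
s=monitor.sense()
print(s)
for n in("scene","top"):
    im=read_camera(n); cv2.imwrite(f"pics/{n}0.png",im[:,:,::-1]); m=camera_model(n); print(n,m)
E
```

```text
pics
{'clock': 0.0, 'joints': array([73.57410576, 26.89778183, -2.78224339, 87.87434603,  1.37945154,
       65.37335319, -4.71588636]), 'qvel': array([-0.04621405, -0.06804633,  0.06439835,  0.02213889, -0.01132558,
       -0.05053429,  0.02649185]), 'tau': array([ 3.17895274e-05, -5.10296595e+01, -4.60865919e-02, -2.37707859e+01,
        1.08053410e-02,  7.58560840e-03, -1.23188499e-05]), 'position': array([ 0.17194241, -0.6521671 ,  0.24725106]), 'eef_rot': array([ 1.79996245e+02,  1.11928092e-01, -7.52309822e+01]), 'ft_force': array([0.77564048, 1.25250303, 0.33014253]), 'moment': array([-0.01220005, -0.04605691,  0.06115738]), 'finger_gap': 0.08508779490124263}
scene {'fx': 468.26267439559723, 'fy': 468.26267439559723, 'cx': 319.83141127186207, 'cy': 243.48327392700364, 'k1': -0.11203388695640416, 'world_from_camera': array([[-0.50426669, -0.73842028,  0.44771709,  0.92419487],
       [ 0.86351553, -0.42668806,  0.26884612,  0.28124585],
       [-0.00748589,  0.5221808 ,  0.85280195,  1.06801441],
       [ 0.        ,  0.        ,  0.        ,  1.        ]])}
top {'fx': 608.127089499008, 'fy': 608.127089499008, 'cx': 324.94017948948, 'cy': 244.23326977744117, 'k1': 0.049261047444850416, 'world_from_camera': array([[-0.01124827,  0.9873211 , -0.15833671,  0.25796803],
       [-0.9998607 , -0.01305828, -0.01039563, -0.01105087],
       [-0.01233143,  0.15819772,  0.98733045,  1.43747712],
       [ 0.        ,  0.        ,  0.        ,  1.        ]])}
```

View pics/scene0.png

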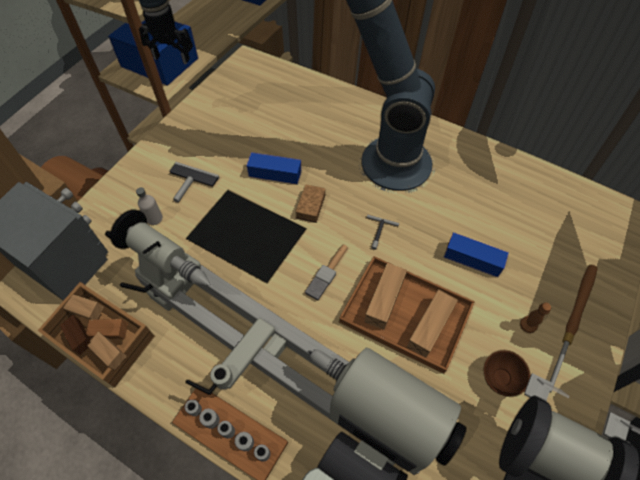

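View pics/top0.png

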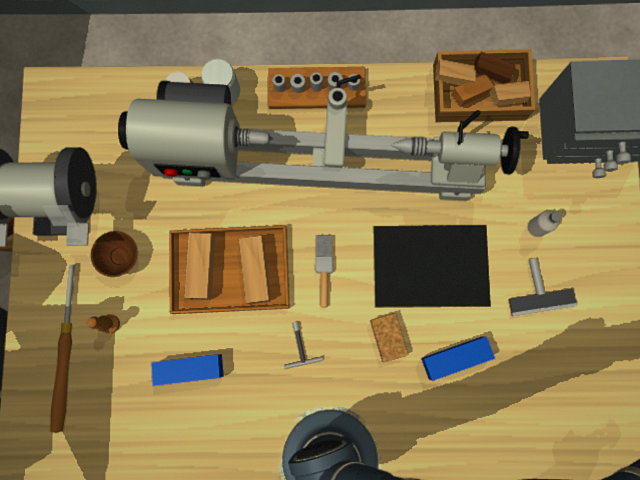

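```bash
cat > h.py <<'E'
import numpy as np, cv2
from bench import monitor, read_camera, camera_model
def ray(name,uv):
    m=camera_model(name); uv=np.atleast_2d(np.array(uv,float))
    K=np.array([[m['fx'],0,m['cx']],[0,m['fy'],m['cy']],[0,0,1]])
    p=cv2.undistortPoints(uv[:,None,:],K,np.array([m['k1'],0,0,0,0.]))[:,0]
    d=np.c_[p[:,0],-p[:,1],-np.ones(len(p))]; T=m['world_from_camera']
    return T[:3,3], d@T[:3,:3].T
def onz(name,uv,z):
    o,d=ray(name,uv); return o+d*((z-o[2])/d[:,2])[:,None]
def tri(uvs,uvt):
    o1,d1=ray('scene',uvs);o2,d2=ray('top',uvt);out=[]
    for a,b in zip(d1,d2):
        s=np.linalg.lstsq(np.c_[a,-b],o2-o1,rcond=None)[0]
        out.append(np.r_[(o1+a*s[0]+o2+b*s[1])/2,np.linalg.norm(o1+a*s[0]-o2-b*s[1])])
    return np.array(out)
def proj(name,P):
    m=camera_model(name);T=m['world_from_camera'];P=np.atleast_2d(P)
    c=(P-T[:3,3])@T[:3,:3];s=np.c_[c[:,0]/-c[:,2],-c[:,1]/-c[:,2]];r2=(s**2).sum(1)[:,None]
    s=s*(1+m['k1']*r2);return s*[m['fx'],m['fy']]+[m['cx'],m['cy']]
E
python3 - <<'E'
import cv2
t=cv2.imread('pics/top0.png');s=cv2.imread('pics/scene0.png')
def c(im,x,y,w,h,f,n): cv2.imwrite(n,cv2.resize(im[y:y+h,x:x+w],None,fx=f,fy=f,interpolation=cv2.INTER_CUBIC))
c(t,160,215,140,105,5.5,'pics/tray_t.png')
c(t,220,80,320,130,2.5,'pics/lathe_t.png')
c(s,100,190,280,220,2.7,'pics/lathe_s.png')
c(s,335,245,145,130,4.5,'pics/tray_s.png')
E
```

```text
(no output)
```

View pics/tray_t.png

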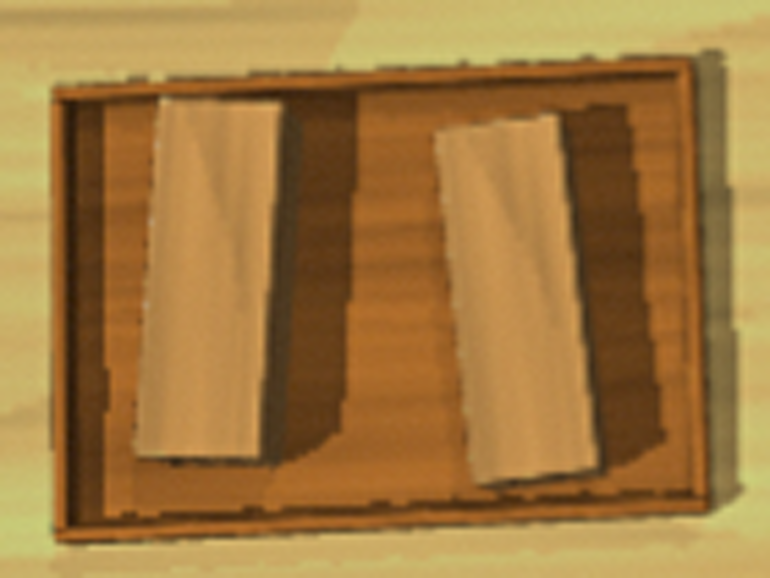

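View pics/lathe_t.png

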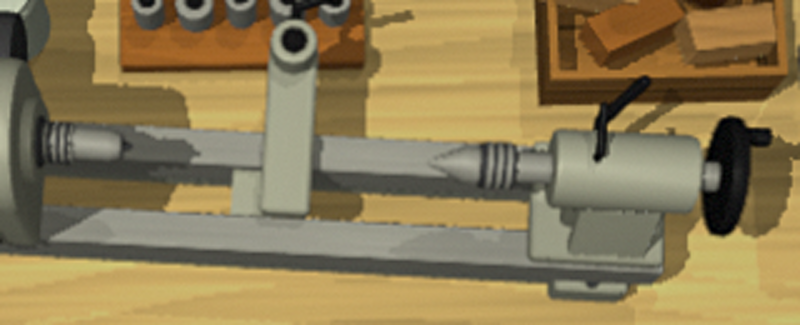

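View pics/lathe_s.png

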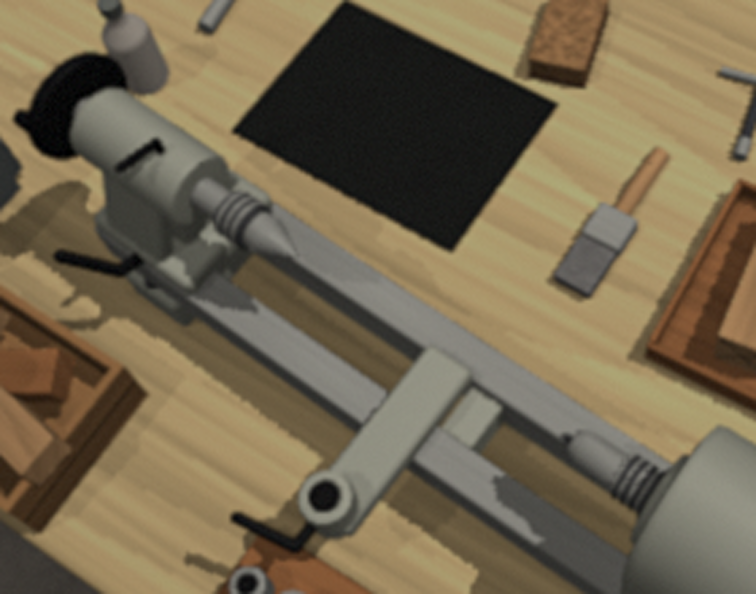

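View pics/tray_s.png

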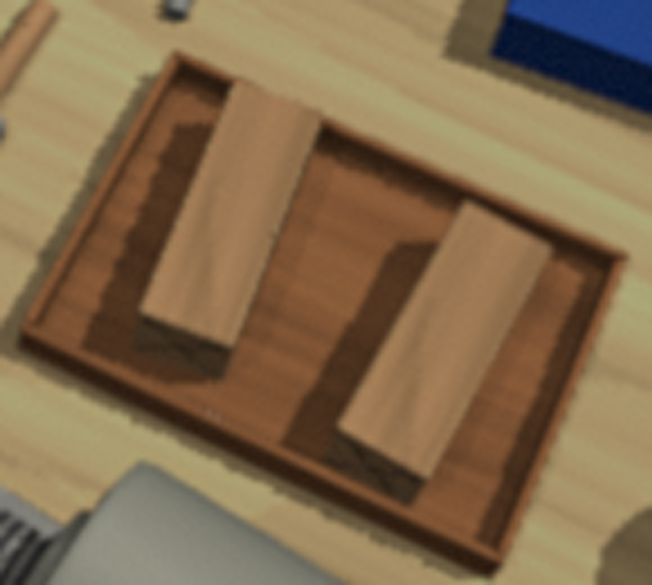

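```bash
python3 - <<'E'
from h import *
np.set_printoptions(precision=4,suppress=True)
f=lambda L,k,o:np.array(L)/k+np.array(o)
B=f([(158,98),(284,100),(263,460),(135,457)],5.5,(160-.4,215-.4))
A=f([(435,130),(557,113),(602,470),(478,487)],5.5,(160-.4,215-.4))
for n,Q in(('b',B),('a',A)):
    P=onz('top',Q,.058);print(n,P.mean(0),np.linalg.norm(P[0]-P[3]),np.linalg.norm(P[0]-P[1]))
    ax=P[0]+P[1]-P[2]-P[3];print(' yaw of length',np.degrees(np.arctan2(ax[1],ax[0])))
# scene check
f2=f([(232,82),(322,122),(230,348),(140,313)],4.5,(335-.4,245-.4));P=onz('scene',f2,.058);print('a scene',P.mean(0)); ax=P[0]+P[1]-P[2]-P[3];print(np.degrees(np.arctan2(ax[1],ax[0])))
f2=f([(467,200),(555,243),(428,480),(338,425)],4.5,(335-.4,245-.4));P=onz('scene',f2,.058);print('b scene',P.mean(0)); ax=P[0]+P[1]-P[2]-P[3];print(np.degrees(np.arctan2(ax[1],ax[0])))
# lathe
T=f([(127,143),(430,161)],2.5,(220-.4,80-.4));S=f([(565,438),(298,258)],2.7,(100-.4,190-.4))
X=tri(S,T);print('tips',X); d=X[0]-X[1];print(np.linalg.norm(d[:2]),'yaw',np.degrees(np.arctan2(-d[0],d[1])))
print(onz('top',T,.2),onz('scene',S,.2))
# mat
im=cv2.imread('pics/top0.png');m=(im.max(2)<35).astype(np.uint8);m[:220]=0;m[312:]=0;m[:,:365]=0;m[:,500:]=0
c=max(cv2.findContours(m,0,2)[0],key=cv2.contourArea);r=cv2.minAreaRect(c);bx=cv2.boxPoints(r);print(bx,r)
P=onz('top',bx,.004);print(P,P.mean(0),np.linalg.norm(P[0]-P[1]),np.linalg.norm(P[1]-P[2]))
E
```

```text
b [0.435  0.2946 0.058 ] 0.15027641587628132 0.052776818689946124
 yaw of length -2.1843998995690876
a [0.4244 0.1667 0.058 ] 0.15054525550542844 0.05146517894763164
 yaw of length 7.408949968284651
a scene [0.4316 0.1681 0.058 ]
-173.35176471691992
b scene [0.4377 0.296  0.058 ]
177.38628243599223
tips [[ 0.6888  0.1136  0.2012  0.0028]
 [ 0.6697 -0.1411  0.1964  0.0008]]
0.25539384612182914 yaw -4.28630087826216
[[ 0.6885  0.115   0.2   ]
 [ 0.6687 -0.1411  0.2   ]] [[ 0.689   0.1121  0.2   ]
 [ 0.6705 -0.139   0.2   ]]
[[374. 226.]
 [489. 226.]
 [489. 305.]
 [374. 305.]] ((431.5, 265.5), (79.0, 115.0), 90.0)
[[ 0.5305 -0.114   0.004 ]
 [ 0.5267 -0.3873  0.004 ]
 [ 0.3392 -0.3771  0.004 ]
 [ 0.342  -0.1094  0.004 ]] [ 0.4346 -0.2469  0.004 ] 0.27332737514814687 0.18771533268949137
```

Top view (top0):
- **Headstock:** left (+y), drive centre tip near (271,137).
- **Tailstock:** tip near (392,144).
- **Mat:** (431,265).
- **Tray:** (230,268).

Things that could be taken for the blanks:
- the blue blocks at (187,370) and (458,358)
- the cork sanding block at (389,336)
- the offcuts in the box at (485,85)

The pale squared blanks inside the tray are the right ones: b at (198,265) and a at (254,268). The close crop tray_t confirms this, and their measured size is 150 x 52 mm.

```bash
cat >> h.py <<'E'
from scipy.spatial.transform import Rotation as Rn
def plan(p,yaw=None,n=None,step=.045):
    s=monitor.sense();R=Rn.from_euler('xyz',s['eef_rot'],degrees=True)
    d=np.array(p)-s['position'];L=np.linalg.norm(d);n=n or max(1,int(np.ceil(L/step)))
    print('t %.2f'%s['clock'],'pos',s['position'].round(4),'rot',s['eef_rot'].round(2),'F',s['ft_force'].round(2),'gap',round(s['finger_gap'],4))
    out=f'n={n} travel/row {(R.inv().apply(d)/n/.8).round(4)} '
    if yaw is not None:
        w=(R.inv()*Rn.from_euler('xyz',[180,0,yaw],degrees=True)).as_rotvec(degrees=True);out+=f'twist total {(w/360).round(4)}'
    print(out)
E
python3 - <<'E'
from h import *
plan((.48,-.25,.25),-83)
t=cv2.imread('pics/top0.png');s=cv2.imread('pics/scene0.png')
a=cv2.resize(t[115:165,225:300],None,fx=8,fy=8,interpolation=cv2.INTER_CUBIC)
b=cv2.resize(s[330:385,290:365],None,fx=8,fy=8,interpolation=cv2.INTER_CUBIC)
cv2.imwrite('pics/drv_t.png',a);cv2.imwrite('pics/drv_s.png',b)
E
```

```text
t 0.10 pos [ 0.172  -0.6522  0.2474] rot [ 1.800e+02  1.000e-01 -7.523e+01] F [ 0.36 -0.75  0.43] gap 0.0856
n=12 travel/row [-0.0323 -0.0417 -0.0002] twist total [0.     0.0003 0.0216]
```

View pics/drv_t.png

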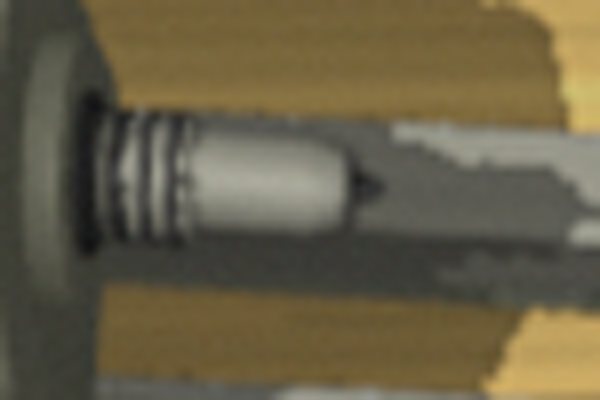

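View pics/drv_s.png

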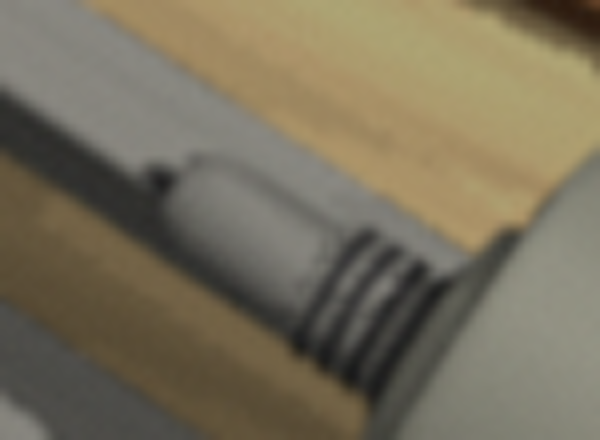

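Both crops show the drive centre's dark spring tip: top about (272.8,138.1), scene about (308.5,351.5). The crown is about (269,138) in the top view. Moving now.

```bash
python3 - <<'E'
from h import *
np.set_printoptions(precision=4,suppress=True)
T=np.array([(382,185),(353,183)])/8+[225-.4,115-.4];S=np.array([(146,172),(180,190)])/8+[290-.4,330-.4]
print(tri(S,T));print(onz('top',T,.2),onz('scene',S,.2))
E
```

```text
[[0.6877 0.1101 0.1977 0.0021]
 [0.6879 0.1187 0.1978 0.0002]]
[[0.6864 0.1108 0.2   ]
 [0.6871 0.1185 0.2   ]] [[0.6888 0.1097 0.2   ]
 [0.6885 0.119  0.2   ]]
```

carry_out(
  increments=[
    {"travel":[0,0,0],"twist":[0,0,0.0216],"gripper":1},
    {"travel":[-0.025,-0.044,0],"twist":[0,0,0],"gripper":1},
    {"travel":[-0.025,-0.044,0],"twist":[0,0,0],"gripper":1},
    {"travel":[-0.025,-0.044,0],"twist":[0,0,0],"gripper":1},
  ],
)

```text
clock: 0.5
position: [0.2633, -0.5825, 0.2442]
eef_rot: [179.6, 0.2, -84.2]
ft_force: [1.2, -0.1, -0.4]
finger_gap: 0.0853
```

```bash
python3 - <<'E'
from h import *
plan((.47,-.25,.25),-83)
E
```

```text
t 0.50 pos [ 0.2633 -0.5825  0.2442] rot [179.62   0.22 -84.23] F [ 1.16 -0.09 -0.42] gap 0.0853
n=9 travel/row [-0.0431 -0.0332 -0.0009] twist total [ 0.001   0.0006 -0.0034]
```

carry_out(
  increments=[
    {"travel":[-0.043,-0.033,-0.001],"twist":[0,0,-0.003],"gripper":1},
    {"travel":[-0.043,-0.033,-0.001],"twist":[0,0,0],"gripper":1},
    {"travel":[-0.043,-0.033,-0.001],"twist":[0,0,0],"gripper":1},
    {"travel":[-0.043,-0.033,-0.001],"twist":[0,0,0],"gripper":1},
    {"travel":[-0.043,-0.033,-0.001],"twist":[0,0,0],"gripper":1},
    {"travel":[-0.043,-0.033,-0.001],"twist":[0,0,0],"gripper":1},
    {"travel":[-0.043,-0.033,-0.001],"twist":[0,0,0],"gripper":1},
    {"travel":[-0.043,-0.033,-0.001],"twist":[0,0,0],"gripper":1},
    {"travel":[-0.043,-0.033,-0.001],"twist":[0,0,0],"gripper":1},
    {"travel":[-0.055,0,0],"twist":[0,0,0],"gripper":1},
    {"travel":[-0.055,0,0],"twist":[0,0,0],"gripper":1},
    {"travel":[-0.055,0,0],"twist":[0,0,0],"gripper":1},
    {"travel":[-0.055,0,0],"twist":[0,0,0],"gripper":1},
  ],
)

```text
clock: 1.8
position: [0.4491, -0.0497, 0.2484]
eef_rot: [179.5, 0.5, -83.0]
ft_force: [0.5, 1.1, -0.2]
finger_gap: 0.0855
```

```bash
python3 - <<'E'
from h import *
plan((.429,.1675,.2),-83)
E
```

```text
t 1.80 pos [ 0.4491 -0.0497  0.2484] rot [179.52   0.51 -83.01] F [ 0.55  1.12 -0.25] gap 0.0855
n=5 travel/row [-0.0544 -0.0017  0.0126] twist total [ 0.0013  0.0014 -0.    ]
```

carry_out(
  increments=[
    {"travel":[-0.054,-0.0017,0.012],"twist":[0.0013,0.0014,0],"gripper":1},
    {"travel":[-0.054,-0.0017,0.012],"twist":[0,0,0],"gripper":1},
    {"travel":[-0.054,-0.0017,0.012],"twist":[0,0,0],"gripper":1},
    {"travel":[-0.054,-0.0017,0.012],"twist":[0,0,0],"gripper":1},
    {"travel":[-0.054,-0.0017,0.012],"twist":[0,0,0],"gripper":1},
    {"travel":[0,0,0],"twist":[0,0,0],"gripper":1},
  ],
)

```text
clock: 2.4
position: [0.4251, 0.1794, 0.1995]
eef_rot: [-179.8, 0.1, -82.5]
ft_force: [0.1, -0.9, -0.2]
finger_gap: 0.0856
```

```bash
python3 - <<'E'
from h import *
plan((.429,.1675,.035),-83)
E
```

```text
t 2.40 pos [0.4251 0.1794 0.1995] rot [-1.7982e+02  5.0000e-02 -8.2500e+01] F [ 0.07 -0.88 -0.17] gap 0.0856
n=4 travel/row [ 0.0039 -0.0005  0.0514] twist total [-0.0005  0.0001  0.0014]
```

carry_out(
  increments=[
    {"travel":[0.0156,-0.002,0.02],"twist":[0,0,0.0014],"gripper":1},
    {"travel":[0,0,0.04],"twist":[0,0,0],"gripper":1},
    {"travel":[0,0,0.04],"twist":[0,0,0],"gripper":1},
    {"travel":[0,0,0],"twist":[0,0,0],"gripper":1},
  ],
)

```text
clock: 2.8
position: [0.4289, 0.1675, 0.1176]
eef_rot: [-179.7, 0.0, -82.8]
ft_force: [-1.1, -0.3, -0.8]
finger_gap: 0.0853
```

```bash
python3 - <<'E'
from h import *
plan((.429,.1675,.035),-83)
E
```

```text
t 2.80 pos [0.4289 0.1675 0.1176] rot [-1.7974e+02  2.0000e-02 -8.2790e+01] F [-1.07 -0.34 -0.83] gap 0.0853
n=2 travel/row [0.     0.0002 0.0516] twist total [-0.0007  0.0001  0.0006]
```

Aligned over blank a. Descending, then gripping.

carry_out(
  increments=[
    {"travel":[0,0,0.035],"twist":[-0.0007,0,0.0006],"gripper":1},
    {"travel":[0,0,0.035],"twist":[0,0,0],"gripper":1},
    {"travel":[0,0,0.03],"twist":[0,0,0],"gripper":1},
    {"travel":[0,0,0],"twist":[0,0,0],"gripper":1},
  ],
)

```text
clock: 3.2
position: [0.4332, 0.1667, 0.0396]
eef_rot: [-179.6, -0.0, -83.2]
ft_force: [-0.9, -1.6, 0.7]
finger_gap: 0.0854
```

```bash
python3 - <<'E'
from h import *
plan((.429,.1675,.035),-83)
E
```

```text
t 3.20 pos [0.4332 0.1667 0.0396] rot [-179.64   -0.    -83.2 ] F [-0.9  -1.55  0.67] gap 0.0854
n=1 travel/row [-0.0016  0.0052  0.0057] twist total [-0.001  -0.     -0.0006]
```

carry_out(
  increments=[
    {"travel":[0,0.005,0.005],"twist":[-0.001,0,0],"gripper":1},
    {"travel":[0,0,0],"twist":[0,0,0],"gripper":-1},
    {"travel":[0,0,0],"twist":[0,0,0],"gripper":-1},
    {"travel":[0,0,0],"twist":[0,0,0],"gripper":-1},
    {"travel":[0,0,0],"twist":[0,0,0],"gripper":-1},
    {"travel":[0,0,0],"twist":[0,0,0],"gripper":-1},
    {"travel":[0,0,0],"twist":[0,0,0],"gripper":-1},
  ],
  grip_force=70,
)

```text
clock: 3.9
position: [0.4319, 0.1665, 0.0408]
eef_rot: [-179.6, 0.0, -83.3]
ft_force: [0.5, 0.4, -4.2]
finger_gap: 0.051
```

```bash
python3 - <<'E'
from h import *
plan((.43,.1675,.2),-83)
E
```

```text
t 3.90 pos [0.4319 0.1665 0.0408] rot [-1.7958e+02  5.0000e-02 -8.3280e+01] F [ 0.54  0.4  -4.18] gap 0.051
n=4 travel/row [-0.0004  0.0002 -0.0497] twist total [-0.0012  0.0001 -0.0008]
```

carry_out(
  increments=[
    {"travel":[0,0,-0.02],"twist":[0,0,0],"gripper":-1},
    {"travel":[0,0,-0.04],"twist":[0,0,0],"gripper":-1},
    {"travel":[0,0,-0.04],"twist":[0,0,0],"gripper":-1},
    {"travel":[0,0,-0.03],"twist":[0,0,0],"gripper":-1},
    {"travel":[0,0,0],"twist":[0,0,0],"gripper":-1},
    {"travel":[0,0,0],"twist":[0,0,0],"gripper":-1},
    {"travel":[0,0,0],"twist":[0,0,0],"gripper":-1},
  ],
)

```text
clock: 4.6
position: [0.4273, 0.1638, 0.1436]
eef_rot: [179.8, -0.1, -83.3]
ft_force: [-0.7, 0.1, -5.1]
finger_gap: 0.051
```

```bash
python3 - <<'E'
from h import *
F=[]
for i in range(2):
    im=read_camera('scene' if i else 'top');s=monitor.sense();F.append(s['ft_force']);print(s['clock'],s['ft_force'],s['moment'])
cv2.imwrite('pics/lift_a.png',im[:,:,::-1])
plan((.43,.1675,.2),-83)
E
```

```text
4.65 [-0.17968364  0.64820496 -4.91735237] [-0.0146313  -0.00830241 -0.03737384]
4.7 [ 0.33322619 -0.12281318 -4.28373784] [0.01198719 0.00283423 0.00451665]
t 4.70 pos [0.4268 0.1637 0.1433] rot [ 1.7969e+02 -1.6000e-01 -8.3260e+01] F [ 0.33 -0.12 -4.28] gap 0.051
n=2 travel/row [-0.0021 -0.0021 -0.0355] twist total [ 0.0009 -0.0004 -0.0007]
```

carry_out(
  increments=[
    {"travel":[0,0,0],"twist":[0,0,0],"gripper":-1},
  ],
)

```text
clock: 4.8
position: [0.4263, 0.1635, 0.1423]
eef_rot: [179.6, -0.2, -83.3]
ft_force: [-0.1, -0.1, -4.6]
finger_gap: 0.0509
```

carry_out(
  increments=[
    {"travel":[0,0,0],"twist":[0,0,0],"gripper":-1},
  ],
)

```text
clock: 4.9
position: [0.4258, 0.1634, 0.1415]
eef_rot: [179.5, -0.2, -83.2]
ft_force: [0.4, -0.0, -3.9]
finger_gap: 0.0509
```

View pics/lift_a.png

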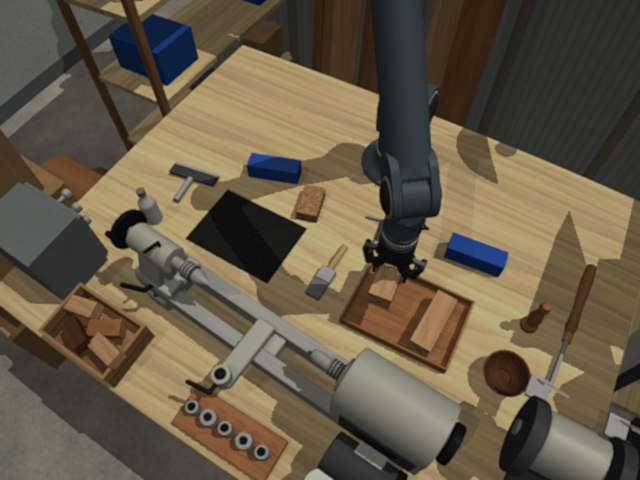

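Picture lift_a: blank a hangs in the gripper at (385,285). The wrist reads about -4.5 N, which is about 0.45 kg, so a looks like the heavier one. I'll set it back in the tray and weigh b.

carry_out(
  increments=[
    {"travel":[0,-0.005,0.035],"twist":[0.001,0,0],"gripper":-1},
    {"travel":[0,0,0.04],"twist":[0,0,0],"gripper":-1},
    {"travel":[0,0,0.02],"twist":[0,0,0],"gripper":-1},
    {"travel":[0,0,0.015],"twist":[0,0,0],"gripper":-1},
    {"travel":[0,0,0],"twist":[0,0,0],"gripper":-1},
  ],
)

```text
clock: 5.4
position: [0.4308, 0.1641, 0.0498]
eef_rot: [179.9, -0.1, -83.3]
ft_force: [-0.9, -1.1, -4.5]
finger_gap: 0.0511
```

```bash
python3 - <<'E'
from h import *
plan((.431,.1665,.0405),-83)
E
```

```text
t 5.40 pos [0.4308 0.1641 0.0498] rot [ 1.7991e+02 -1.5000e-01 -8.3260e+01] F [-0.88 -1.08 -4.52] gap 0.0511
n=1 travel/row [-0.003  -0.0006  0.0116] twist total [ 0.0002 -0.0004 -0.0007]
```

carry_out(
  increments=[
    {"travel":[0,0,0.007],"twist":[0,0,0],"gripper":-1},
    {"travel":[0,0,0.006],"twist":[0,0,0],"gripper":-1},
    {"travel":[0,0,0],"twist":[0,0,0],"gripper":-1},
  ],
)

```text
clock: 5.7
position: [0.4324, 0.1649, 0.0404]
eef_rot: [-179.9, -0.1, -83.3]
ft_force: [-0.2, -0.2, -3.8]
finger_gap: 0.0512
```

carry_out(
  increments=[
    {"travel":[0,0,0.002],"twist":[0,0,0],"gripper":-1},
    {"travel":[0,0,0.0],"twist":[0,0,0],"gripper":1},
    {"travel":[0,0,0],"twist":[0,0,0],"gripper":1},
    {"travel":[0,0,0],"twist":[0,0,0],"gripper":1},
    {"travel":[0,0,0],"twist":[0,0,0],"gripper":1},
    {"travel":[0,0,-0.035],"twist":[0,0,0],"gripper":1},
    {"travel":[0,0,-0.04],"twist":[0,0,0],"gripper":1},
    {"travel":[0,0,-0.03],"twist":[0,0,0],"gripper":1},
    {"travel":[0,0,0],"twist":[0,0,0],"gripper":1},
  ],
)

```text
clock: 6.6
position: [0.4347, 0.1667, 0.1286]
eef_rot: [-179.5, -0.0, -83.2]
ft_force: [0.2, -0.6, -0.4]
finger_gap: 0.0854
```

```bash
python3 - <<'E'
from h import *
im=read_camera('top');cv2.imwrite('pics/a_back.png',im[:,:,::-1])
plan((.4365,.295,.135),-92.4)
E
```

```text
t 6.65 pos [0.4338 0.1661 0.1272] rot [-1.7966e+02 -6.0000e-02 -8.3260e+01] F [ 0.15 -0.29  0.28] gap 0.0852
n=3 travel/row [-0.0532 -0.0074 -0.0032] twist total [-0.001  -0.0001  0.0254]
```

View pics/a_back.png

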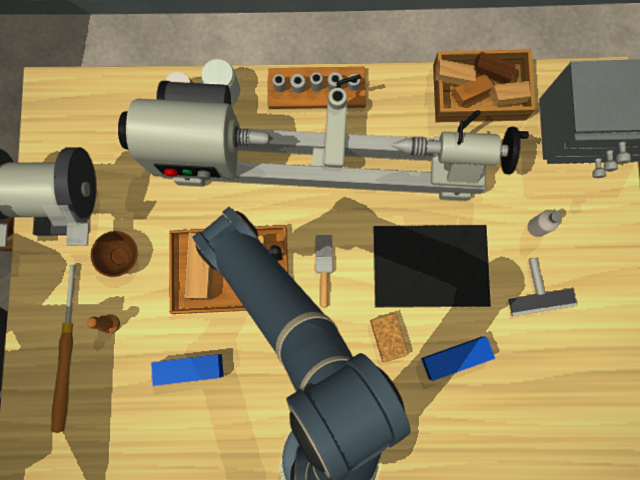

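The arm hides blank a in this view; b is still at (200,268). Going over to b.

carry_out(
  increments=[
    {"travel":[-0.05,-0.0074,-0.005],"twist":[0,0,0.0127],"gripper":1},
    {"travel":[-0.05,0,-0.003],"twist":[0,0,0.0127],"gripper":1},
    {"travel":[-0.045,0.003,-0.003],"twist":[0,0,0],"gripper":1},
    {"travel":[0,0,0],"twist":[0,0,0],"gripper":1},
  ],
)

```text
clock: 7.05
position: [0.4325, 0.2824, 0.1319]
eef_rot: [-179.9, -0.2, -93.2]
ft_force: [-0.5, -0.3, 0.7]
finger_gap: 0.0852
```

```bash
python3 - <<'E'
from h import *
plan((.4365,.295,.11),-92.4,1)
E
```

```text
t 7.05 pos [0.4325 0.2824 0.1319] rot [-179.91   -0.24  -93.21] F [-0.45 -0.29  0.75] gap 0.0852
n=1 travel/row [-0.0161 -0.004   0.0274] twist total [-0.0002 -0.0007 -0.0023]
```

carry_out(
  increments=[
    {"travel":[-0.016,-0.004,0.014],"twist":[0,0,-0.0023],"gripper":1},
    {"travel":[0,0,0.02],"twist":[0,0,0],"gripper":1},
    {"travel":[0,0,0],"twist":[0,0,0],"gripper":1},
  ],
)

```text
clock: 7.35
position: [0.4348, 0.2941, 0.1003]
eef_rot: [179.8, -0.5, -92.2]
ft_force: [-1.2, -0.5, 0.1]
finger_gap: 0.0854
```

```bash
python3 - <<'E'
from h import *
plan((.4365,.295,.034),-92.4,3)
E
```

```text
t 7.35 pos [0.4348 0.2941 0.1003] rot [179.83  -0.49 -92.21] F [-1.19 -0.52  0.11] gap 0.0854
n=3 travel/row [-0.0007 -0.0008  0.0276] twist total [ 0.0005 -0.0014  0.0005]
```

carry_out(
  increments=[
    {"travel":[-0.001,-0.001,0.028],"twist":[0.0005,-0.0014,0.0005],"gripper":1},
    {"travel":[0,0,0.028],"twist":[0,0,0],"gripper":1},
    {"travel":[0,0,0.024],"twist":[0,0,0],"gripper":1},
    {"travel":[0,0,0.004],"twist":[0,0,0],"gripper":1},
  ],
)

```text
clock: 7.75
position: [0.4359, 0.2916, 0.0304]
eef_rot: [180.0, -0.1, -92.5]
ft_force: [0.5, -1.2, -0.4]
finger_gap: 0.0855
```

```bash
python3 - <<'E'
from h import *
plan((.4365,.295,.034),-92.4,1)
E
```

```text
t 7.75 pos [0.4359 0.2916 0.0304] rot [ 1.7995e+02 -1.2000e-01 -9.2550e+01] F [ 0.52 -1.17 -0.36] gap 0.0855
n=1 travel/row [-0.0043 -0.0006 -0.0045] twist total [ 0.0001 -0.0003 -0.0004]
```

carry_out(
  increments=[
    {"travel":[-0.004,0,-0.005],"twist":[0,0,0],"gripper":-1},
    {"travel":[0,0,0],"twist":[0,0,0],"gripper":-1},
    {"travel":[0,0,0],"twist":[0,0,0],"gripper":-1},
    {"travel":[0,0,0],"twist":[0,0,0],"gripper":-1},
    {"travel":[0,0,0],"twist":[0,0,0],"gripper":-1},
    {"travel":[0,0,0],"twist":[0,0,0],"gripper":-1},
  ],
)

```text
clock: 8.35
position: [0.4372, 0.2947, 0.0374]
eef_rot: [-179.9, -0.0, -92.6]
ft_force: [0.4, -0.2, -1.5]
finger_gap: 0.051
```

carry_out(
  increments=[
    {"travel":[0,0,-0.02],"twist":[0,0,0],"gripper":-1},
    {"travel":[0,0,-0.04],"twist":[0,0,0],"gripper":-1},
    {"travel":[0,0,-0.04],"twist":[0,0,0],"gripper":-1},
    {"travel":[0,0,-0.04],"twist":[0,0,0],"gripper":-1},
    {"travel":[0,0,0],"twist":[0,0,0],"gripper":-1},
    {"travel":[0,0,0],"twist":[0,0,0],"gripper":-1},
  ],
)

```text
clock: 8.95
position: [0.4353, 0.2927, 0.1512]
eef_rot: [179.8, -0.3, -92.6]
ft_force: [-0.0, -0.0, -3.3]
finger_gap: 0.0513
```

carry_out(
  increments=[
    {"travel":[0,0,0],"twist":[0,0,0],"gripper":-1},
  ],
)

```text
clock: 9.05
position: [0.4349, 0.2923, 0.1504]
eef_rot: [179.8, -0.4, -92.6]
ft_force: [0.5, 1.0, -2.0]
finger_gap: 0.0515
```

carry_out(
  increments=[
    {"travel":[0,0,0],"twist":[0,0,0],"gripper":-1},
  ],
)

```text
clock: 9.15
position: [0.4342, 0.2917, 0.1491]
eef_rot: [179.7, -0.4, -92.6]
ft_force: [-0.4, -0.8, -2.0]
finger_gap: 0.0515
```

```bash
python3 - <<'E'
from h import *
for i in range(2):
    im=read_camera('scene');s=monitor.sense();print(s['clock'],s['ft_force'])
cv2.imwrite('pics/lift_b.png',im[:,:,::-1])
plan((.445,-.0,.25),-90)
E
```

```text
9.2 [ 0.80502779  1.2224768  -2.15681575]
9.25 [ 0.25004534  0.47766865 -1.57077563]
t 9.25 pos [0.4342 0.2917 0.1491] rot [179.64  -0.44 -92.62] F [ 0.25  0.48 -1.57] gap 0.0514
n=7 travel/row [ 0.0521 -0.0042 -0.0176] twist total [ 0.001  -0.0012 -0.0073]
```

View pics/lift_b.png

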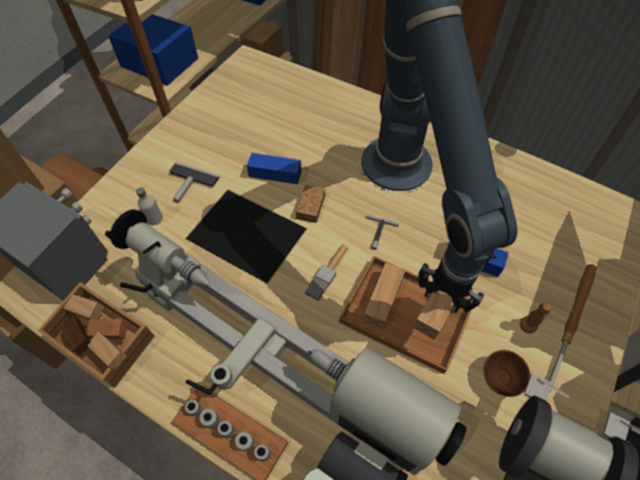

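Picture lift_b: b hangs in the gripper at (435,315) and a lies in the tray at (383,290). b reads about -2.1 N (0.21 kg) against a's -4.5 N, so b is the lighter. I'll carry b to the mat.

carry_out(
  increments=[
    {"travel":[0.03,-0.005,-0.02],"twist":[0.001,-0.001,-0.004],"gripper":-1},
    {"travel":[0.052,-0.005,-0.02],"twist":[0,0,0],"gripper":-1},
    {"travel":[0.055,-0.005,-0.01],"twist":[0,0,0],"gripper":-1},
    {"travel":[0.055,-0.005,0],"twist":[0,0,0],"gripper":-1},
    {"travel":[0.055,-0.005,0],"twist":[0,0,0],"gripper":-1},
    {"travel":[0.055,-0.005,0],"twist":[0,0,0],"gripper":-1},
    {"travel":[0.055,-0.005,0],"twist":[0,0,0],"gripper":-1},
    {"travel":[0.055,-0.004,0],"twist":[0,0,0],"gripper":-1},
  ],
)

```text
clock: 10.05
position: [0.4589, -0.0417, 0.1854]
eef_rot: [179.6, 0.1, -90.1]
ft_force: [0.7, 0.3, -2.2]
finger_gap: 0.0511
```

```bash
python3 - <<'E'
from h import *
plan((.435,-.247,.16),-91)
E
```

```text
t 10.05 pos [ 0.4589 -0.0417  0.1854] rot [ 1.7959e+02  1.4000e-01 -9.0070e+01] F [ 0.67  0.3  -2.16] gap 0.0511
n=5 travel/row [0.0513 0.0059 0.0063] twist total [0.0011 0.0004 0.0026]
```

carry_out(
  increments=[
    {"travel":[0.051,0.006,0.004],"twist":[0.001,0,0.0026],"gripper":-1},
    {"travel":[0.051,0.006,0.004],"twist":[0,0,0],"gripper":-1},
    {"travel":[0.051,0.006,0.006],"twist":[0,0,0],"gripper":-1},
    {"travel":[0.047,0.006,0.006],"twist":[0,0,0],"gripper":-1},
    {"travel":[0.025,0.003,0.006],"twist":[0,0,0],"gripper":-1},
    {"travel":[0,0,0],"twist":[0,0,0],"gripper":-1},
  ],
)

```text
clock: 10.65
position: [0.4304, -0.2354, 0.16]
eef_rot: [179.7, 0.1, -91.7]
ft_force: [-0.4, 0.7, -1.3]
finger_gap: 0.0511
```

```bash
python3 - <<'E'
from h import *
plan((.435,-.247,.036),-91,4)
E
```

```text
t 10.65 pos [ 0.4304 -0.2354  0.16  ] rot [ 1.7969e+02  1.1000e-01 -9.1690e+01] F [-0.44  0.67 -1.29] gap 0.0511
n=4 travel/row [ 0.0036 -0.0018  0.0387] twist total [ 0.0009  0.0003 -0.0019]
```

carry_out(
  increments=[
    {"travel":[0.004,-0.002,0.03],"twist":[0.001,0,-0.0019],"gripper":-1},
    {"travel":[0.004,-0.002,0.038],"twist":[0,0,0],"gripper":-1},
    {"travel":[0.004,-0.002,0.035],"twist":[0,0,0],"gripper":-1},
    {"travel":[0,0,0.02],"twist":[0,0,0],"gripper":-1},
    {"travel":[0,0,0.01],"twist":[0,0,0],"gripper":-1},
    {"travel":[0,0,0],"twist":[0,0,0],"gripper":-1},
  ],
)

```text
clock: 11.25
position: [0.4374, -0.2399, 0.0492]
eef_rot: [-179.9, 0.3, -90.7]
ft_force: [-0.5, 0.7, -1.8]
finger_gap: 0.0513
```

```bash
python3 - <<'E'
from h import *
plan((.435,-.247,.0355),-91,1)
E
```

```text
t 11.25 pos [ 0.4374 -0.2399  0.0492] rot [-179.92    0.33  -90.69] F [-0.51  0.7  -1.84] gap 0.0513
n=1 travel/row [0.009  0.0029 0.0171] twist total [-0.0002  0.0009  0.0009]
```

carry_out(
  increments=[
    {"travel":[0,0,0.009],"twist":[0,0.001,0],"gripper":-1},
    {"travel":[0,0,0.006],"twist":[0,0,0],"gripper":-1},
    {"travel":[0,0,0.001],"twist":[0,0,0],"gripper":-1},
  ],
)

```text
clock: 11.55
position: [0.4393, -0.2391, 0.0373]
eef_rot: [-179.7, -0.1, -90.6]
ft_force: [0.3, 0.4, -2.3]
finger_gap: 0.0512
```

carry_out(
  increments=[
    {"travel":[0,0,0.001],"twist":[0,0,0],"gripper":-1},
  ],
)

```text
clock: 11.65
position: [0.4396, -0.2392, 0.0369]
eef_rot: [-179.7, -0.1, -90.6]
ft_force: [0.5, -0.3, -2.3]
finger_gap: 0.0513
```

carry_out(
  increments=[
    {"travel":[0,0,0.003],"twist":[0,0,0],"gripper":-1},
    {"travel":[0,0,0.001],"twist":[0,0,0],"gripper":-1},
  ],
)

```text
clock: 11.85
position: [0.4401, -0.2395, 0.0342]
eef_rot: [-179.6, -0.2, -90.6]
ft_force: [-0.1, -0.0, -2.1]
finger_gap: 0.0514
```

carry_out(
  increments=[
    {"travel":[0,0,0.003],"twist":[0,0,0],"gripper":-1},
    {"travel":[0,0,0.0],"twist":[0,0,0],"gripper":-1},
  ],
)

```text
clock: 12.05
position: [0.4408, -0.2398, 0.0342]
eef_rot: [-179.6, -0.2, -90.6]
ft_force: [-0.4, -0.3, -2.4]
finger_gap: 0.0513
```

carry_out(
  increments=[
    {"travel":[0,0,0.0],"twist":[0,0,0],"gripper":1},
    {"travel":[0,0,0],"twist":[0,0,0],"gripper":1},
    {"travel":[0,0,0],"twist":[0,0,0],"gripper":1},
    {"travel":[0,0,0],"twist":[0,0,0],"gripper":1},
    {"travel":[0,0,-0.03],"twist":[0,0,0],"gripper":1},
    {"travel":[0,0,-0.04],"twist":[0,0,0],"gripper":1},
    {"travel":[0,0,-0.05],"twist":[0,0,0],"gripper":1},
    {"travel":[0,0,-0.05],"twist":[0,0,0],"gripper":1},
    {"travel":[-0.03,0,-0.02],"twist":[0,0,-0.01],"gripper":1},
    {"travel":[-0.055,0,0],"twist":[0,0,-0.01],"gripper":1},
    {"travel":[-0.055,0,0],"twist":[0,0,0],"gripper":1},
    {"travel":[-0.055,0,0],"twist":[0,0,0],"gripper":1},
    {"travel":[-0.055,0,0],"twist":[0,0,0],"gripper":1},
  ],
)

```text
clock: 13.35
position: [0.4242, -0.0413, 0.1917]
eef_rot: [-179.3, -0.5, -84.0]
ft_force: [0.5, -0.3, -0.1]
finger_gap: 0.0854
```

```bash
python3 - <<'E'
from h import *
im=read_camera('top');cv2.imwrite('pics/b_mat.png',im[:,:,::-1])
plan((.432,.166,.16),-83)
E
```

```text
t 13.40 pos [ 0.4232 -0.0336  0.1918] rot [-179.3    -0.26  -83.43] F [-1.45  6.42 -0.13] gap 0.0857
n=5 travel/row [-0.0494 -0.0078  0.0078] twist total [-0.0019 -0.0007 -0.0012]
```

View pics/b_mat.png

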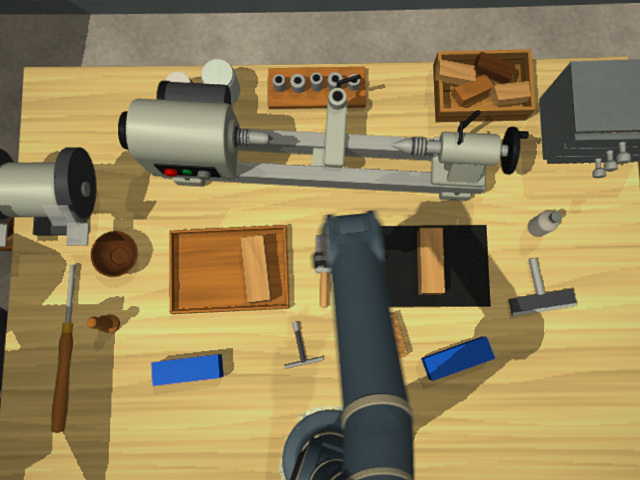

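b lies along the mat's middle at (432,260). a is alone in the tray at (256,268). Re-measuring a.

```bash
python3 - <<'E'
from h import *
im=cv2.imread('pics/b_mat.png');h=cv2.cvtColor(im,cv2.COLOR_BGR2HSV)
c=im[215:320,160:300]; cv2.imwrite('pics/a2.png',cv2.resize(c,None,fx=5.5,fy=5.5,interpolation=cv2.INTER_CUBIC))
o=cv2.imread('pics/top0.png')
# mask: pale wood, calibrated on first crop
hs=cv2.cvtColor(o,cv2.COLOR_BGR2HSV);print(hs[265,254],hs[240,225],hs[265,200])
m=((h[...,2]>165)&(h[...,1]>90)&(h[...,1]<175)).astype(np.uint8);r=np.zeros_like(m);r[230:308,235:285]=m[230:308,235:285]
ct=max(cv2.findContours(r,0,2)[0],key=cv2.contourArea);R=cv2.minAreaRect(ct);print(R)
P=onz('top',cv2.boxPoints(R)+0.,.058);print(P.mean(0))
E
```

```text
[ 17 155 191] [ 14 194 142] [ 17 152 194]
((254.47756958007812, 268.0025634765625), (65.46503448486328, 22.581933975219727), 83.51692199707031)
[0.42698716 0.16513068 0.058     ]
```

View pics/a2.png

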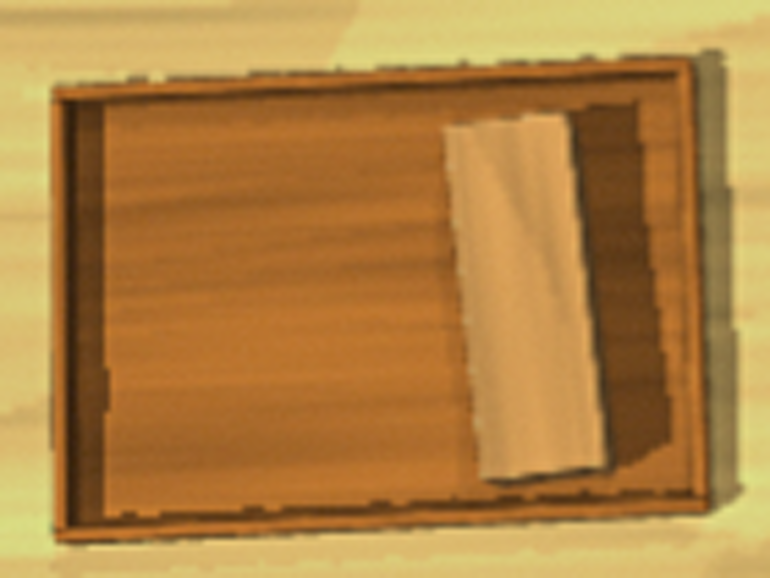

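```bash
python3 - <<'E'
from h import *
plan((.430,.165,.16),-83.6)
E
```

```text
t 13.40 pos [ 0.4232 -0.0336  0.1918] rot [-179.3    -0.26  -83.43] F [-1.45  6.42 -0.13] gap 0.0857
n=5 travel/row [-0.0492 -0.0073  0.0078] twist total [-0.0019 -0.0007  0.0005]
```

carry_out(
  increments=[
    {"travel":[-0.049,-0.012,0.004],"twist":[-0.002,-0.001,0.0005],"gripper":1},
    {"travel":[-0.049,-0.01,0.005],"twist":[0,0,0],"gripper":1},
    {"travel":[-0.049,-0.006,0.005],"twist":[0,0,0],"gripper":1},
    {"travel":[-0.049,-0.004,0.005],"twist":[0,0,0],"gripper":1},
    {"travel":[-0.03,-0.002,0.005],"twist":[0,0,0],"gripper":1},
    {"travel":[0,0,0],"twist":[0,0,0],"gripper":1},
  ],
)

```text
clock: 14.0
position: [0.4299, 0.1576, 0.1725]
eef_rot: [-179.9, 0.1, -83.4]
ft_force: [-0.5, 0.2, -0.4]
finger_gap: 0.0856
```

```bash
python3 - <<'E'
from h import *
plan((.430,.165,.11),-83.6,1)
E
```

```text
t 14.00 pos [0.4299 0.1576 0.1725] rot [-1.7986e+02  1.4000e-01 -8.3420e+01] F [-0.53  0.2  -0.4 ] gap 0.0856
n=1 travel/row [-0.0089 -0.001   0.0781] twist total [-0.0004  0.0004  0.0005]
```

carry_out(
  increments=[
    {"travel":[-0.009,0,0.03],"twist":[0,0,0.0005],"gripper":1},
    {"travel":[0,0,0.045],"twist":[0,0,0],"gripper":1},
    {"travel":[0,0,0],"twist":[0,0,0],"gripper":1},
  ],
)

```text
clock: 14.3
position: [0.4307, 0.1637, 0.1118]
eef_rot: [-179.7, 0.1, -83.6]
ft_force: [0.2, -0.2, 0.6]
finger_gap: 0.0853
```

```bash
python3 - <<'E'
from h import *
plan((.430,.165,.033),-83.6,3)
E
```

```text
t 14.30 pos [0.4307 0.1637 0.1118] rot [-1.7972e+02  7.0000e-02 -8.3620e+01] F [ 0.16 -0.17  0.57] gap 0.0853
n=3 travel/row [-0.0005  0.0004  0.0328] twist total [-0.0008  0.0002 -0.0001]
```

carry_out(
  increments=[
    {"travel":[-0.001,0.001,0.033],"twist":[-0.0008,0,0],"gripper":1},
    {"travel":[-0.001,0.002,0.033],"twist":[0,0,0],"gripper":1},
    {"travel":[0,0.002,0.025],"twist":[0,0,0],"gripper":1},
    {"travel":[0,0,0.006],"twist":[0,0,0],"gripper":1},
    {"travel":[0,0,0],"twist":[0,0,0],"gripper":1},
  ],
)

```text
clock: 14.8
position: [0.4323, 0.1612, 0.0371]
eef_rot: [-179.6, -0.0, -84.0]
ft_force: [-0.7, -0.5, 1.7]
finger_gap: 0.0854
```

```bash
python3 - <<'E'
from h import *
plan((.430,.165,.033),-83.6,1)
E
```

```text
t 14.80 pos [0.4323 0.1612 0.0371] rot [-1.7958e+02 -3.0000e-02 -8.4030e+01] F [-0.74 -0.46  1.69] gap 0.0854
n=1 travel/row [-0.005   0.0024  0.0052] twist total [-0.0012 -0.0001 -0.0012]
```

carry_out(
  increments=[
    {"travel":[-0.005,0.002,0.005],"twist":[-0.0012,0,-0.001],"gripper":1},
    {"travel":[0,0,0.001],"twist":[0,0,0],"gripper":-1},
    {"travel":[0,0,0],"twist":[0,0,0],"gripper":-1},
    {"travel":[0,0,0],"twist":[0,0,0],"gripper":-1},
    {"travel":[0,0,0],"twist":[0,0,0],"gripper":-1},
    {"travel":[0,0,0],"twist":[0,0,0],"gripper":-1},
    {"travel":[0,0,0],"twist":[0,0,0],"gripper":-1},
  ],
  grip_force=80,
)

```text
clock: 15.5
position: [0.4326, 0.1652, 0.0359]
eef_rot: [-179.7, 0.0, -83.7]
ft_force: [-0.1, 0.8, -0.5]
finger_gap: 0.0512
```

```bash
python3 - <<'E'
from h import *
plan((.430,.165,.033),-83.6,1)
E
```

```text
t 15.50 pos [0.4326 0.1652 0.0359] rot [-179.69    0.    -83.73] F [-0.15  0.78 -0.53] gap 0.0512
n=1 travel/row [-0.0001  0.0033  0.0036] twist total [-0.0009  0.     -0.0003]
```

carry_out(
  increments=[
    {"travel":[0,0,-0.02],"twist":[-0.001,0,0],"gripper":-1},
    {"travel":[0,0,-0.04],"twist":[0,0,0],"gripper":-1},
    {"travel":[0,0,-0.05],"twist":[0,0,0],"gripper":-1},
    {"travel":[0,0,-0.05],"twist":[0,0,0],"gripper":-1},
    {"travel":[0,0,-0.05],"twist":[0,0,0],"gripper":-1},
    {"travel":[0,0,-0.04],"twist":[0,0,0],"gripper":-1},
    {"travel":[0.02,0,0],"twist":[0,0,-0.01],"gripper":-1},
    {"travel":[0,0,0],"twist":[0,0,-0.02],"gripper":-1},
    {"travel":[0,0,0],"twist":[0,0,-0.02],"gripper":-1},
    {"travel":[0,0,0],"twist":[0,0,-0.02],"gripper":-1},
    {"travel":[0,0,0],"twist":[0,0,-0.02],"gripper":-1},
    {"travel":[0,0,0],"twist":[0,0,-0.02],"gripper":-1},
    {"travel":[0,0,0],"twist":[0,0,-0.02],"gripper":-1},
    {"travel":[0,0,0],"twist":[0,0,-0.02],"gripper":-1},
    {"travel":[0,0,0],"twist":[0,0,-0.02],"gripper":-1},
  ],
)

```text
clock: 17.0
position: [0.4253, 0.1447, 0.2359]
eef_rot: [179.1, 0.9, -19.9]
ft_force: [0.1, -0.1, -4.3]
finger_gap: 0.0509
```

```bash
python3 - <<'E'
from h import *
plan((.45,.0,.25),-4.3)
E
```

```text
t 17.00 pos [0.4253 0.1447 0.2359] rot [179.07   0.94 -19.87] F [ 0.09 -0.14 -4.27] gap 0.0509
n=4 travel/row [ 0.0225  0.04   -0.0041] twist total [ 0.0022  0.003  -0.0432]
```

carry_out(
  increments=[
    {"travel":[0,0,-0.004],"twist":[0.001,0.0015,-0.0215],"gripper":-1},
    {"travel":[0,0,-0.004],"twist":[0.001,0.0015,-0.02],"gripper":-1},
    {"travel":[0.011,0.04,-0.004],"twist":[0,0,0],"gripper":-1},
    {"travel":[0.011,0.045,-0.004],"twist":[0,0,0],"gripper":-1},
    {"travel":[0.011,0.045,-0.004],"twist":[0,0,0],"gripper":-1},
    {"travel":[0.011,0.03,-0.004],"twist":[0,0,0],"gripper":-1},
    {"travel":[0,0,0],"twist":[0,0,0],"gripper":-1},
  ],
)

```text
clock: 17.7
position: [0.4463, 0.0098, 0.2507]
eef_rot: [179.8, 0.6, -3.8]
ft_force: [-0.9, 0.5, -4.4]
finger_gap: 0.0515
```

```bash
python3 - <<'E'
from h import *
plan((.6785,.0,.25),-4.3)
E
```

```text
t 17.70 pos [0.4463 0.0098 0.2507] rot [179.79   0.61  -3.81] F [-0.86  0.54 -4.41] gap 0.0515
n=6 travel/row [ 0.0484 -0.0012 -0.0004] twist total [0.0006 0.0017 0.0014]
```

carry_out(
  increments=[
    {"travel":[0.03,0,0],"twist":[0.0006,0.0017,0.0014],"gripper":-1},
    {"travel":[0.048,-0.001,0],"twist":[0,0,0],"gripper":-1},
    {"travel":[0.048,-0.001,0],"twist":[0,0,0],"gripper":-1},
    {"travel":[0.048,-0.001,0],"twist":[0,0,0],"gripper":-1},
    {"travel":[0.048,-0.001,0],"twist":[0,0,0],"gripper":-1},
    {"travel":[0.048,-0.001,0],"twist":[0,0,0],"gripper":-1},
    {"travel":[0.012,-0.001,0],"twist":[0,0,0],"gripper":-1},
    {"travel":[0,0,0],"twist":[0,0,0],"gripper":-1},
  ],
)

```text
clock: 18.5
position: [0.6715, -0.0011, 0.239]
eef_rot: [179.9, 1.1, -4.3]
ft_force: [-1.0, 0.1, -4.9]
finger_gap: 0.0512
```

```bash
python3 - <<'E'
from h import *
for n in('top','scene'):
    im=read_camera(n);cv2.imwrite(f'pics/over_{n}.png',im[:,:,::-1])
plan((.6785,.0,.204),-4.3)
t=cv2.imread('pics/over_top.png');s=cv2.imread('pics/over_scene.png')
cv2.imwrite('pics/ot.png',cv2.resize(t[90:210,220:440],None,fx=3.6,fy=3.6,interpolation=cv2.INTER_CUBIC))
cv2.imwrite('pics/os.png',cv2.resize(s[230:400,190:400],None,fx=3.5,fy=3.5,interpolation=cv2.INTER_CUBIC))
E
```

```text
t 18.60 pos [ 0.67   -0.0014  0.2394] rot [179.81   1.1   -4.32] F [ 0.14 -0.81 -4.28] gap 0.0513
n=1 travel/row [ 0.0113 -0.0027  0.044 ] twist total [ 0.0005  0.003  -0.    ]
```

View pics/ot.png

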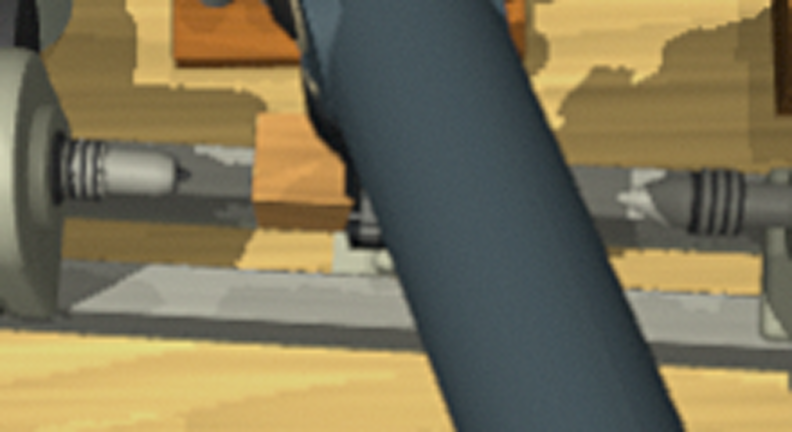

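View pics/os.png

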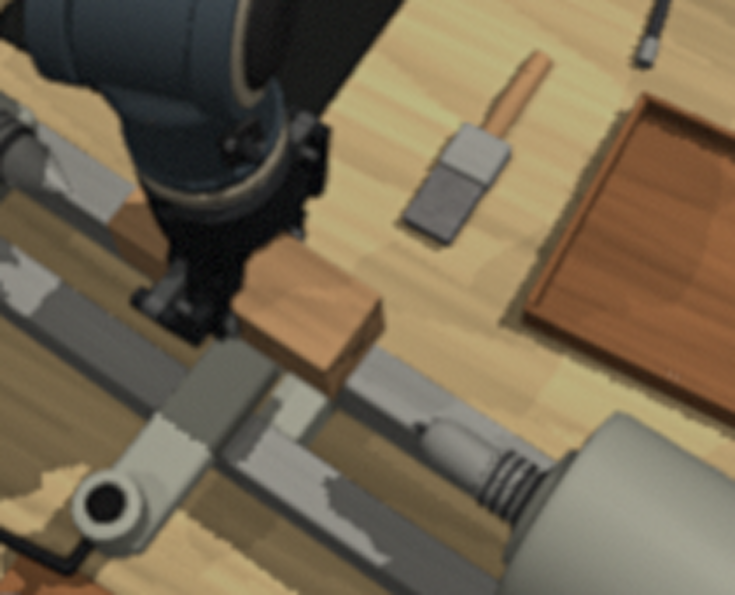

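```bash
python3 - <<'E'
from h import *
np.set_printoptions(precision=4,suppress=True)
t=np.array([(257,112),(252,203)])/3.6+[219.6,89.6];s=np.array([(324,375),(384,302)])/3.5+[189.6,229.6]
X=tri(s,t);print(X, X[:,:3].mean(0))
# drive tip and tail tip again in this picture
t=np.array([(189,173)])/3.6+[219.6,89.6];s=np.array([(416,428)])/3.5+[189.6,229.6];print(tri(s,t))
p=monitor.sense();R=Rn.from_euler('xyz',p['eef_rot'],degrees=True)
print(R.inv().apply(X[:,:3].mean(0)-p['position']))
E
```

```text
[[0.7035 0.0668 0.2544 0.0019]
 [0.6514 0.0706 0.2498 0.0006]] [0.6774 0.0687 0.2521]
[[0.6882 0.1112 0.1961 0.0012]]
[ 0.0019 -0.0704 -0.013 ]
```

```bash
python3 - <<'E'
from h import *
np.set_printoptions(precision=1,suppress=True)
s=cv2.imread('pics/over_scene.png')
cv2.imwrite('pics/os2.png',cv2.resize(s[275:350,215:305],None,fx=8,fy=8,interpolation=cv2.INTER_CUBIC))
p=monitor.sense();u=np.array([.0754,.9972,0]);w=np.array([.9972,-.0754,0])
c=p['position']+np.array([0,0,-.004])-u*.004
for se in(1,-1):
  for sw in(1,-1):
    for sz in(1,-1):
      P=c+u*.075*se+w*.026*sw+np.array([0,0,.026*sz]);a=proj('scene',P)[0];print(se,sw,sz,a,(a-[215,275]+.45)*8, proj('top',P)[0])
E
```

```text
1 1 1 [283.4 334.6] [550.5 480.7] [290.8 120.3]
1 1 -1 [285.4 344.2] [566.9 557.4] [292.5 129.2]
1 -1 1 [300.1 312.8] [684.5 306. ] [289.  145.1]
1 -1 -1 [301.3 323.3] [693.9 389.8] [290.7 153. ]
-1 1 1 [220.7 292.2] [ 49.6 141. ] [365.  124.5]
-1 1 -1 [225.7 303.4] [ 88.8 230.6] [363.7 133.3]
-1 -1 1 [238.  272.4] [187.7 -17.3] [363.5 149.4]
-1 -1 -1 [242.  284.3] [219.6  77.8] [362.3 157.2]
```

View pics/os2.png

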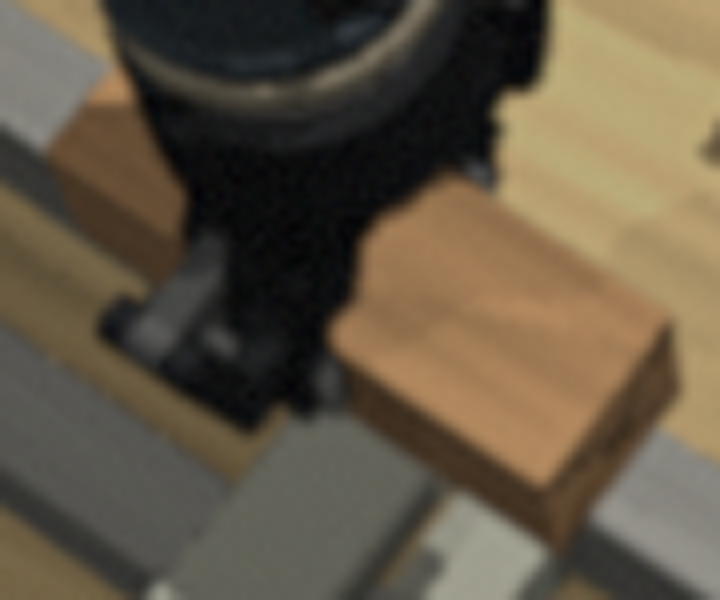

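Both close views agree the held blank is level. Its end corners are within about 1.5 px of where a level blank would put them. It sits about 42 mm short of the spring tip, with about 7 mm of sideways correction needed. Lowering onto the axis.

carry_out(
  increments=[
    {"travel":[0.01,0,0.02],"twist":[0,0.003,0],"gripper":-1},
    {"travel":[0,0,0.018],"twist":[0,0,0],"gripper":-1},
    {"travel":[0,0,0],"twist":[0,0,0],"gripper":-1},
  ],
)

```text
clock: 18.9
position: [0.6736, -0.0014, 0.2085]
eef_rot: [179.7, 0.2, -4.2]
ft_force: [0.5, -0.5, -5.1]
finger_gap: 0.0512
```

```bash
python3 - <<'E'
from h import *
plan((.6778,.0,.205),-4.3)
E
```

```text
t 18.90 pos [ 0.6736 -0.0014  0.2085] rot [ 1.7972e+02  1.6000e-01 -4.2100e+00] F [ 0.47 -0.45 -5.15] gap 0.0512
n=1 travel/row [ 0.0051 -0.0021  0.0044] twist total [0.0008 0.0004 0.0002]
```

carry_out(
  increments=[
    {"travel":[0.006,-0.01,0.003],"twist":[0.0008,0.0004,0],"gripper":-1},
    {"travel":[0.0,-0.01,-0.001],"twist":[0,0,0],"gripper":-1},
    {"travel":[0,-0.01,-0.001],"twist":[0,0,0],"gripper":-1},
    {"travel":[0,-0.005,-0.001],"twist":[0,0,0],"gripper":-1},
    {"travel":[0,0,0],"twist":[0,0,0],"gripper":-1},
  ],
)

```text
clock: 19.4
position: [0.6802, 0.0303, 0.2111]
eef_rot: [-179.9, -0.1, -4.1]
ft_force: [0.3, 0.4, -4.3]
finger_gap: 0.0513
```

```bash
python3 - <<'E'
from h import *
for n in('top','scene'):
    im=read_camera(n);cv2.imwrite(f'pics/near_{n}.png',im[:,:,::-1])
t=cv2.imread('pics/near_top.png');s=cv2.imread('pics/near_scene.png')
cv2.imwrite('pics/nt.png',cv2.resize(t[100:170,225:325],None,fx=8,fy=8,interpolation=cv2.INTER_CUBIC))
cv2.imwrite('pics/ns.png',cv2.resize(s[290:380,260:360],None,fx=6,fy=6,interpolation=cv2.INTER_CUBIC))
plan((.6807,.039,.205),-4.3)
E
```

```text
t 19.50 pos [0.6801 0.0292 0.2109] rot [-1.7996e+02 -8.0000e-02 -4.1800e+00] F [-0.18  0.43 -4.37] gap 0.0511
n=1 travel/row [-0.0001 -0.0123  0.0074] twist total [-0.0001 -0.0002  0.0003]
```

View pics/nt.png

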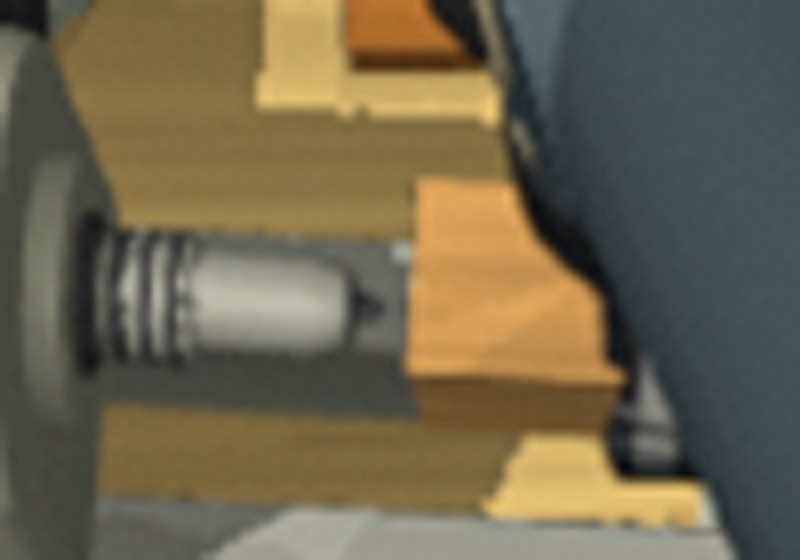

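View pics/ns.png

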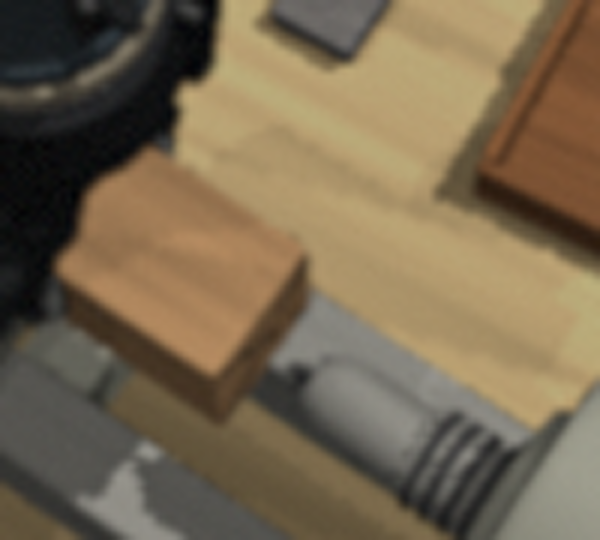

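```bash
python3 - <<'E'
from h import *
np.set_printoptions(precision=4,suppress=True)
t=np.array([(416,178),(405,375),(382,305),(353,303)])/8+[224.6,99.6];s=np.array([(215,378),(305,257),(280,370),(311,388)])/6+[259.6,289.6]
X=tri(s,t);print(X);e=X[:2,:3].mean(0)
for z in(.23,.235): print(z,onz('top',t[:2],z).mean(0),onz('scene',s[:2],z).mean(0))
print(onz('top',t[2:],.2),onz('scene',s[2:],.2))
print(monitor.sense()['position'])
E
```

```text
[[0.7106 0.0982 0.2301 0.002 ]
 [0.6602 0.101  0.2231 0.0034]
 [0.6887 0.1089 0.1969 0.0051]
 [0.6891 0.1185 0.195  0.0013]]
0.23 [0.6837 0.1005 0.23  ] [0.687  0.0991 0.23  ]
0.235 [0.6819 0.1    0.235 ] [0.6884 0.1002 0.235 ]
[[0.6864 0.1108 0.2   ]
 [0.6871 0.1185 0.2   ]] [[0.6906 0.1072 0.2   ]
 [0.6907 0.1188 0.2   ]]
[0.6801 0.0292 0.2109]
```

carry_out(
  increments=[
    {"travel":[0.0025,0,0.006],"twist":[0,0,0],"gripper":-1},
    {"travel":[0.0,0,-0.0008],"twist":[0,0,0],"gripper":-1},
    {"travel":[0.0,0,-0.0008],"twist":[0,0,0],"gripper":-1},
  ],
)

```text
clock: 19.8
position: [0.6823, 0.0275, 0.2067]
eef_rot: [180.0, -0.1, -4.3]
ft_force: [1.4, 0.1, -4.0]
finger_gap: 0.0514
```

```bash
python3 - <<'E'
from h import *
plan((.683,.039,.205),-4.3)
E
```

```text
t 19.80 pos [0.6823 0.0275 0.2067] rot [ 1.7998e+02 -6.0000e-02 -4.2800e+00] F [ 1.44  0.11 -3.97] gap 0.0514
n=1 travel/row [-0.0002 -0.0144  0.0022] twist total [ 0.0001 -0.0002  0.0001]
```

carry_out(
  increments=[
    {"travel":[0,-0.007,0],"twist":[0,0,0],"gripper":-1},
    {"travel":[0.0,-0.007,0],"twist":[0,0,0],"gripper":-1},
    {"travel":[0.0,-0.001,-0.0008],"twist":[0,0,0],"gripper":-1},
  ],
)

```text
clock: 20.1
position: [0.6832, 0.0397, 0.2072]
eef_rot: [180.0, -0.0, -4.3]
ft_force: [-0.0, 0.1, -4.6]
finger_gap: 0.0511
```

carry_out(
  increments=[
    {"travel":[0.0,-0.003,-0.0005],"twist":[0,0,0],"gripper":-1},
  ],
)

```text
clock: 20.2
position: [0.6834, 0.0416, 0.2075]
eef_rot: [179.9, -0.0, -4.4]
ft_force: [-0.1, -1.4, -4.6]
finger_gap: 0.0512
```

carry_out(
  increments=[
    {"travel":[0.0,-0.003,-0.0005],"twist":[0,0,0],"gripper":-1},
  ],
)

```text
clock: 20.3
position: [0.6835, 0.0431, 0.2077]
eef_rot: [179.8, -0.0, -4.4]
ft_force: [0.3, -3.2, -5.1]
finger_gap: 0.0507
```

carry_out(
  increments=[
    {"travel":[0.0,-0.003,-0.0005],"twist":[0,0,0],"gripper":-1},
  ],
)

```text
clock: 20.4
position: [0.6836, 0.0442, 0.2078]
eef_rot: [179.7, 0.0, -4.4]
ft_force: [-0.4, -2.6, -5.1]
finger_gap: 0.0511
```

carry_out(
  increments=[
    {"travel":[0.0,-0.003,0.003],"twist":[0.001,0,0],"gripper":-1},
  ],
)

```text
clock: 20.5
position: [0.684, 0.046, 0.2059]
eef_rot: [180.0, -0.0, -4.5]
ft_force: [-0.3, -4.0, -2.3]
finger_gap: 0.0512
```

carry_out(
  increments=[
    {"travel":[0.0,-0.003,0.001],"twist":[0.0005,0,0],"gripper":-1},
  ],
)

```text
clock: 20.6
position: [0.6842, 0.0471, 0.205]
eef_rot: [-179.9, 0.0, -4.5]
ft_force: [-1.2, -4.1, -2.5]
finger_gap: 0.0508
```

carry_out(
  increments=[
    {"travel":[0.0,-0.003,0.0],"twist":[0.0005,0,0],"gripper":-1},
  ],
)

```text
clock: 20.7
position: [0.6843, 0.0485, 0.2049]
eef_rot: [-179.8, 0.0, -4.6]
ft_force: [-1.1, -4.9, -3.7]
finger_gap: 0.0514
```

```bash
python3 - <<'E'
from h import *
for n in('top','scene'):
    im=read_camera(n);cv2.imwrite(f'pics/push_{n}.png',im[:,:,::-1]);print(monitor.sense()['ft_force'])
t=cv2.imread('pics/push_top.png');s=cv2.imread('pics/push_scene.png')
cv2.imwrite('pics/pt.png',cv2.resize(t[100:170,225:325],None,fx=8,fy=8,interpolation=cv2.INTER_CUBIC))
cv2.imwrite('pics/ps.png',cv2.resize(s[290:380,260:360],None,fx=6,fy=6,interpolation=cv2.INTER_CUBIC))
plan((.6835,.049,.205),-4.3)
E
```

```text
[-1.32900367 -5.05809022 -4.36904527]
[-1.65939735 -4.84373068 -2.77499646]
t 20.80 pos [0.6843 0.0487 0.2049] rot [-1.7982e+02  3.0000e-02 -4.5600e+00] F [-1.66 -4.84 -2.77] gap 0.0514
n=1 travel/row [-0.001  -0.0003 -0.0001] twist total [-0.0005  0.0001 -0.0007]
```

View pics/pt.png

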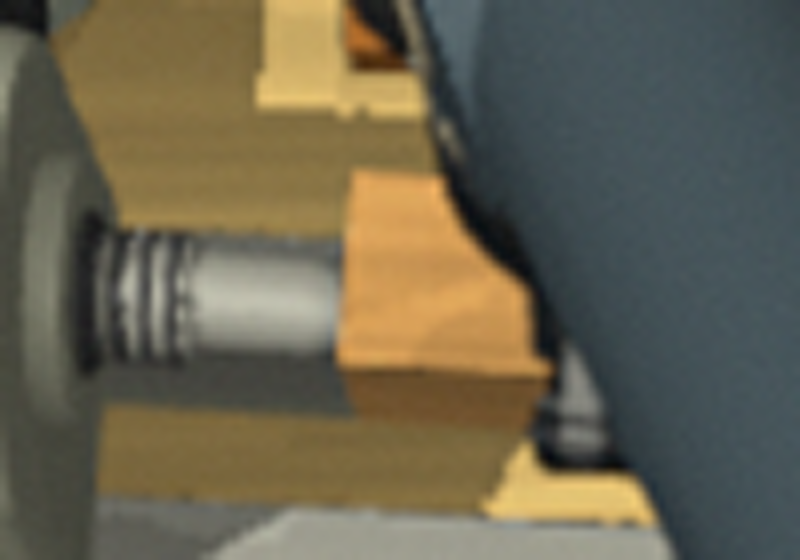

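View pics/ps.png

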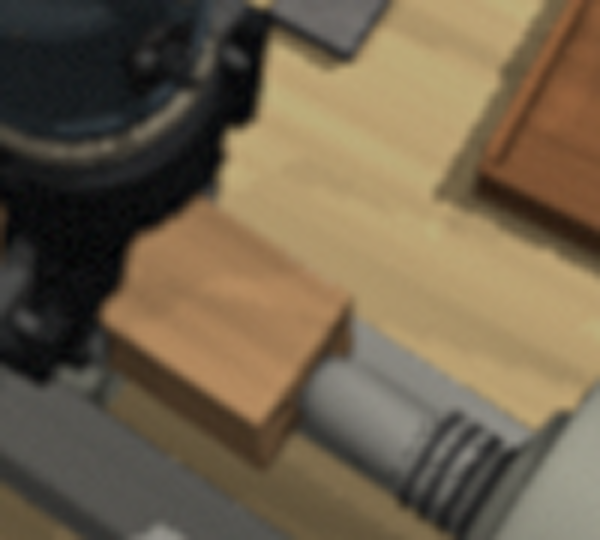

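```bash
python3 - <<'E'
from h import *
np.set_printoptions(precision=4,suppress=True)
t=np.array([(353,169),(339,363)])/8+[224.6,99.6];s=np.array([(262,430),(350,302)])/6+[259.6,289.6]
X=tri(s,t);print(X,X[:,:3].mean(0))
for z in(.226,):print(onz('top',t[:2],z),onz('scene',s[:2],z))
# side edge direction of blank in top view (near top edge)
P=onz('top',np.array([(339,363),(550,375)])/8+[224.6,99.6],.226);d=P[0]-P[1];print('yaw',np.degrees(np.arctan2(-d[0],d[1])))
P=onz('scene',np.array([(350,302),(207,200)])/6+[259.6,289.6],.226);d=P[0]-P[1];print('yaw',np.degrees(np.arctan2(-d[0],d[1])))
E
```

```text
[[0.7158 0.1165 0.2218 0.0004]
 [0.6649 0.1194 0.2185 0.0019]] [0.6903 0.1179 0.2201]
[[0.7143 0.1159 0.226 ]
 [0.662  0.1194 0.226 ]] [[0.7167 0.1175 0.226 ]
 [0.6676 0.12   0.226 ]]
yaw -4.179696587584683
yaw -6.548499139186342
```

The blank's end now sits against the drive centre crown: pt.png end edge at (345,265), ps.png at about (305,365). The spring point is no longer visible. I'll check that the arm is still and look over the whole bench before handing in.

```bash
python3 - <<'E'
from h import *
for n in('scene','top','scene','top'):
    im=read_camera(n);s=monitor.sense();print(s['clock'],s['position'].round(4),s['eef_rot'].round(2),s['ft_force'].round(1),s['qvel'].round(2).max())
cv2.imwrite('pics/final_top.png',im[:,:,::-1])
E
```

```text
20.85 [0.6843 0.0486 0.2049] [-1.7982e+02  2.0000e-02 -4.5600e+00] [-1.5 -4.1 -3.5] 0.08
20.9 [0.6843 0.0486 0.2049] [-1.7982e+02  3.0000e-02 -4.5600e+00] [-1.7 -4.6 -3.1] 0.09
20.95 [0.6843 0.0487 0.2049] [-1.7982e+02  2.0000e-02 -4.5600e+00] [-1.5 -5.4 -3.2] 0.14
21.0 [0.6843 0.0486 0.2049] [-1.7982e+02  3.0000e-02 -4.5600e+00] [-1.9 -5.2 -3.2] 0.07
```

View pics/final_top.png

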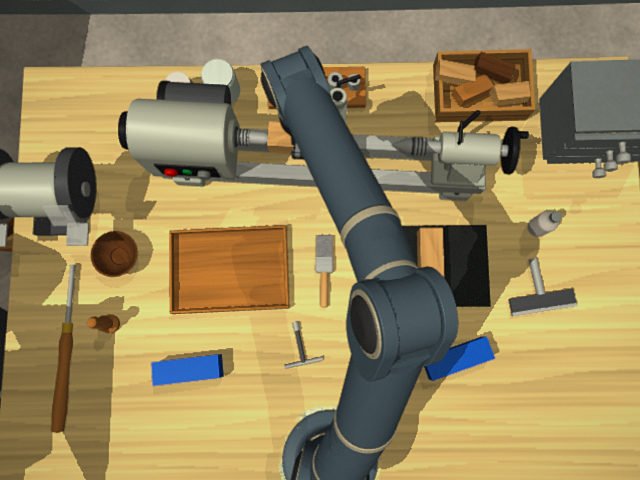

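The arm is still. The lighter blank is on the mat at (431,255), everything else that can be seen is in place, and the spring pushes back at about 5 N. Handing in.

```bash
python3 - <<'E'
from bench import arm
print(arm.job_done())
E
```

```text
the job is handed in; nothing more can be done
None
```

I handed the job in at about 21 s, with the heavier blank held on the lathe axis against the drive centre. No verdict was reported.

- **Weighing:** I lifted blank a first, and the wrist read about 4.5 N (0.45 kg), then set it back in the tray. Blank b read about 2.1 N (0.21 kg), so b is the lighter one, and I left it lying in the middle of the mat. A later picture showed it still there.
- **Holding:** I gripped a again, turned it along the spindle axis and pressed it in until the spring pushed back at about 5 N. That puts the spring point roughly 8 mm in. The arm was at rest in the last readings, and the tailstock was well clear.
- **Checks that disagreed slightly:** Height relative to the axis came out at +1 mm from the arm's pose but about -2 mm from the cameras. Sideways, the cameras put the blank's end about 2 mm off the axis. The blank's direction was -4.2° in one view and -6.5° in the other, against about -4.3° for the axis. All of these are within the limits.
- **Not seen:** The arm hid the cork sanding block in the last pictures.
- **Force reading:** The wrist force did not clearly show b touching the mat before I let go, so I released it on position. It lay flat afterwards.

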